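Tap in the tray-check plungers

ROBOT

A 6-joint arm with a two-finger parallel gripper is mounted at the origin on the work surface. World frame = base frame: x ahead of the robot, y to its left, z up, the work surface at z = 0. Lengths are in m, angles in rad, forces in N, time in s.
With the tool pointing down it reaches from about 0.325 to 0.75 m from the base axis. Payload 7.6 kg.
Tool frame: the origin (TCP) lies at the very end of the fingers, on their centre line; the grasp point (between the pads) lies arm.tcp_to_grasp behind it (arm.tcp_to_grasp is the distance from the TCP to the grasp point, in m); z points along the fingers, y is the line along which they close (so a half turn about z gives the same grasp; the last joint's range is limited). The gripper opens to 85 mm and grips with 20 to 120 N. Pads are 22 mm wide; open, the fingers measure 114 mm over their backs; the gripper's body (76 mm by 85 mm) begins 54 mm behind the grasp point. The pads swing forward as they close: fully open they stand 13 mm farther back than shut.
Start: joints at [1.141, 0.052, 1.401, -0, 1.689, -0.07], TCP at [0.185, 0.491, 0.231] pointing down, gripper open.
Joint ranges: [-2.9, 2.9], [-0.91, 2.17], [0.12, 2.37], [-1.06, 4.2], [0.26, 2.73], [-2.93, 2.93]. Speed limits (rad/s): [2.57, 2.57, 3.01, 3.14, 3.14, 3.14].

INTERFACE

Orientations are given as [roll, pitch, yaw] about the fixed x, y, z axes, in that order (R = Rz(yaw) Ry(pitch) Rx(roll)).
In Python, from cell import arm, optics gives the robot as it stands.
- The arm moves only by the shell command python3 -m handwheel 'ROWS'. ROWS is JSON, a list that holds one entry, the list of rows, each a list of 7 numbers: the shift along the tool's x, y, z as a fraction of full scale, then the turn, a rotation vector about the tool's x, y, z as a fraction of full scale, then the opening, from -1 (shut) to 1 (fully open). In form: [[[x, y, z, ax, ay, az, claw], ...]]. A call has 1 to 8 rows; each row is the pose to reach, as a shift and turn from the pose commanded when the call began, along the tool's axes at that moment; what a row does not reach only later rows make up. Full scale, the value 1, is 0.3 m for a shift and pi/2 rad for a turn. A row lasts 1/10 s, in which the tool goes at most 50 mm and 8.59 degrees, less where a joint would pass 70% of its speed; a pose out of reach is approached as far as the arm can. A call with a number of a shift or a turn outside -1 to 1 is refused whole. A call with a gripper value outside its range is refused whole. The fingers move at their own pace and stop on an object; the grip force is fixed at half the most. Time passes only in rows, so rows that repeat a pose let the fingers close. It gives the time, the measured TCP pose, the force, the opening and the grip force at its end, in the units of the state.
- arm.get_state(): the state, without advancing time (a new reading comes with each control period).
- optics.snapshot(name): name is "scene" or "top"; returns the picture (384x512x3 uint8, blue, green, red); there is no depth.
- optics.camera_info(name): a dict with "fx", "fy", "cx", "cy" (pixels), "origin" and "attitude" of the camera in the world. Camera axes: x right, y up, looking along -z (the intrinsics and any distortion apply to the point x, -y, -z); pixel columns grow to the right and rows downward; lengths in m; the calibration is good to about 2 mm. A picture is of the moment at which its call begins. camera_info takes no time and is no camera call.
- arm.hand_in(): hands the job in; it is judged then, once.
The state is a dict: "time": time; "q": joint angles; "joint_velocities": joint speeds; "tau": joint torques, N m; "eef_pos": TCP position; "ee_rot": TCP orientation; "force": force on the tool from outside, world axes, zero at the start; "ft_torque": the same for the moment, N m; "width": opening from 0.0 (shut) to 1.0 (fully open); "finger_force": force on a finger pad.
Only numpy, scipy, OpenCV 4.12 (cv2) and the standard library are available. Lean on these libraries where they do the work, as an engineer would, in place of code of your own. Each camera call takes 0.05 s, during which the arm holds its last target. There are 200 camera calls.

TASK

Register the loaded vial tray before the dispensing run: with the fingertips, lightly tap down the plunger with the round disc head, then the one with the square head, then the one with the long bar head, so that each sinks by about a centimetre and stays down. Only touch them, do not pull or pick anything up; leave the small round pin plunger up and the vials, bottles and other things where they stand.

Things in the scene. Friction and masses are not known exactly. Their poses are not given: they have to be found in the camera images.
- tray: the fixed white vial tray, 170 (own x) x 290 (own y) mm with a 32 mm rim, a metal fence 48 mm high along its +x side, and rows of small black vials 45 mm high fixed in it. Origin: centre of its underside, on the table. The four plungers stand near its corners, at own x = +-55 mm, own y = +-105 mm; which plunger is at which corner changes from start to start.
- disc_base: white 36 x 36 x 34 mm block, fixed in the tray, that carries the disc plunger; origin at the centre of its underside, 6 mm above the table.
- disc_top (a point): centre of the top face of the disc plunger, whose head is a flat round disc, 42 mm across and 8 mm thick, of black plastic on a thin vertical stem; the top is 70 mm above the table at joint value 0 and moves down with the plunger.
- disc (a joint): how far the disc plunger is pressed down, m: 0 to 0.002 at the start (up), hard stop at 0.018; negative if pulled up (as far as -0.012). It moves stiffly and stays where it is left: 3.3 N starts it, rising to about 6.5 N at the hard stop; when let go from the very bottom it may rise by a millimetre.
- square_base: white 36 x 36 x 34 mm block, fixed in the tray, that carries the square plunger; origin at the centre of its underside, 6 mm above the table.
- square_top (a point): centre of the top face of the square plunger, whose head is a flat square, 32 x 32 mm and 8 mm thick, of black plastic on a thin vertical stem; the top is 70 mm above the table at joint value 0 and moves down with the plunger.
- square (a joint): how far the square plunger is pressed down, m: 0 to 0.002 at the start (up), hard stop at 0.018; negative if pulled up (as far as -0.012). It moves stiffly and stays where it is left: 3.3 N starts it, rising to about 6.5 N at the hard stop; when let go from the very bottom it may rise by a millimetre.
- bar_base: white 36 x 36 x 34 mm block, fixed in the tray, that carries the bar plunger; origin at the centre of its underside, 6 mm above the table.
- bar_top (a point): centre of the top face of the bar plunger, whose head is a flat bar, 50 x 14 mm, long along its own y and 8 mm thick, of black plastic on a thin vertical stem; the top is 70 mm above the table at joint value 0 and moves down with the plunger.
- bar (a joint): how far the bar plunger is pressed down, m: 0 to 0.002 at the start (up), hard stop at 0.018; negative if pulled up (as far as -0.012). It moves stiffly and stays where it is left: 3.3 N starts it, rising to about 6.5 N at the hard stop; when let go from the very bottom it may rise by a millimetre.
- pin_base: white 36 x 36 x 34 mm block, fixed in the tray, that carries the pin plunger; origin at the centre of its underside, 6 mm above the table.
- pin_top (a point): centre of the top face of the pin plunger, whose head is a small round pin head, 14 mm across and 8 mm thick, of black plastic on a thin vertical stem; the top is 70 mm above the table at joint value 0 and moves down with the plunger.
- pin (a joint): how far the pin plunger is pressed down, m: 0 to 0.002 at the start (up), hard stop at 0.018; negative if pulled up (as far as -0.012). It moves stiffly and stays where it is left: 3.3 N starts it, rising to about 6.5 N at the hard stop; when let go from the very bottom it may rise by a millimetre.
- vial0: loose amber vial, 20 mm across and 52 mm tall, standing on the tray floor (6 mm up, so its top is 58 mm above the table) among the black vials; bystander, origin at the centre of its underside.
- vial1: second such amber vial in the tray; bystander, origin at the centre of its underside.
- vial2: third such amber vial in the tray; bystander, origin at the centre of its underside.
- reagent: amber reagent bottle with white cap, 66 mm across, 140 mm tall, left of the tray; bystander, origin at the centre of its underside.
- jar: white jar with black cap, 56 mm across, 60 mm tall, left of the tray; bystander, origin at the centre of its underside.
- beaker: glass beaker, 68 mm across, 85 mm tall, right of the tray; bystander, origin at the centre of its underside.
- tipbox: blue pipette-tip box, 85 x 120 x 50 mm, right of the tray; bystander, origin at the centre of its underside.
- spatula: thin steel lab spatula, 180 mm long, 13 mm wide and 5 mm thick, lying on the table, left of the tray; bystander, origin at the centre of its underside.

How it is judged:
On the way, in this order (a step that is already met when the one before it is completed fails the run):
1. the disc plunger is tapped down at least 5 mm (value of joint disc above 0.005 m), for 0.1 s.
2. the square plunger is tapped down at least 5 mm (value of joint square above 0.005 m), for 0.1 s.
3. the bar plunger is tapped down at least 5 mm (value of joint bar above 0.005 m), for 0.1 s.
At the end, for the whole second after the job is handed in: The disc, square and bar plungers are each at least 5 mm down, the pin plunger is still up (within 3.5 mm down, 5 mm up), and every loose bystander is at rest within 20 mm of where it started (value of joint each of disc, square, bar above 0.005 m and value of joint pin between -0.005 and 0.0035 m and distance of each of vial0, vial1, vial2, reagent, jar, beaker, tipbox, spatula from where it was at the start of the episode below 0.02 m and linear speed of each of vial0, vial1, vial2, reagent, jar, beaker, tipbox, spatula below 0.05 m/s); the robot touches nothing.
It fails at once if a plunger is pressed out of order: square before disc is down, or bar before square is down ((value of joint square above 0.0035 m and value of joint disc below 0.004 m) or (value of joint bar above 0.0035 m and value of joint square below 0.004 m)).
It fails at once if the small pin plunger is pressed down (more than 3.5 mm) (value of joint pin above 0.0035 m).
It fails at once if a plunger is pulled up (more than 5 mm) (value of joint any of disc, square, bar, pin below -0.005 m).
It fails at once if a plunger or its block is struck or pushed with more than 20 N (a light tap needs 4 to 7 N) (contact force between anything else and disc_base above 20 N or contact force between anything else and square_base above 20 N or contact force between anything else and bar_base above 20 N or contact force between anything else and pin_base above 20 N).
It fails at once if a loose bystander is lifted, moved more than 20 mm or tipped over (distance of any of vial0, vial1, vial2, reagent, jar, beaker, tipbox, spatula from where it was at the start of the episode above 0.02 m or angle between any of vial0, vial1, vial2, reagent, jar, beaker, tipbox's own z axis and vertical above 0.4 rad).
It also fails if it takes over 40 s, if anything falls off the work surface, if the arm or the gripper's body presses on something with over 40 N, if the wrist force passes 120 N, or if a joint passes its speed limit or range.

## Working session

There is one attempt and no reset: what is moved stays moved. The work goes in short steps, Python scripts to look and compute and a shell command to move; the robot and the scene stay as the last step left them, time stands still between calls to the robot, and variables do not carry over. Pictures are saved under pics/ and viewed, at most 10 in all, crops included, and the job is handed in when it is done.

```bash
mkdir -p pics; ls; python3 - <<'E'
from cell import arm, optics
import cv2
for n in ("scene","top"):
    cv2.imwrite(f"pics/{n}0.png",cv2.resize(optics.snapshot(n),None,fx=1.5,fy=1.5,interpolation=cv2.INTER_CUBIC)); print(n,optics.camera_info(n))
s=arm.get_state(); print({k:s[k] for k in("time","eef_pos","ee_rot","width","force")},arm.tcp_to_grasp)
E
```

```text
pics
scene {'fx': 479.56574570621444, 'fy': 479.56574570621444, 'cx': 257.25669893055186, 'cy': 182.68242604284578, 'origin': array([ 1.18912818, -1.01369909,  0.84119277]), 'attitude': array([ 1.00437055, -0.01361317,  0.6043772 ])}
top {'fx': 413.93720317791957, 'fy': 413.93720317791957, 'cx': 258.32114837494794, 'cy': 180.66162590759473, 'origin': array([ 0.3121206 , -0.01026246,  1.14884275]), 'attitude': array([ 0.15208566,  0.01702206, -1.59817899])}
{'time': 0.1, 'eef_pos': array([0.18469479, 0.49114676, 0.23055425]), 'ee_rot': array([-3.14017085e+00, -9.62164383e-05,  2.78181360e+00]), 'width': 0.9999276982173121, 'force': array([-0.13391551,  0.08499575,  0.18595377])} 0.0187
```

View pics/top0.png

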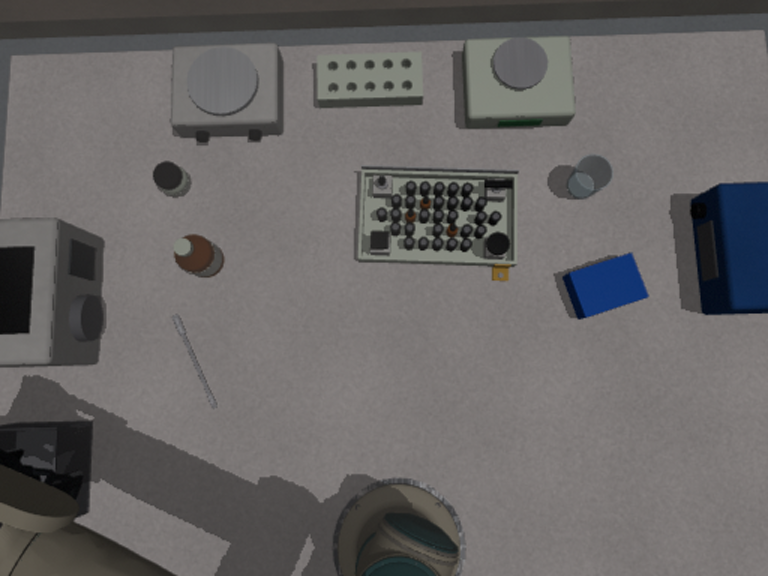

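View pics/scene0.png

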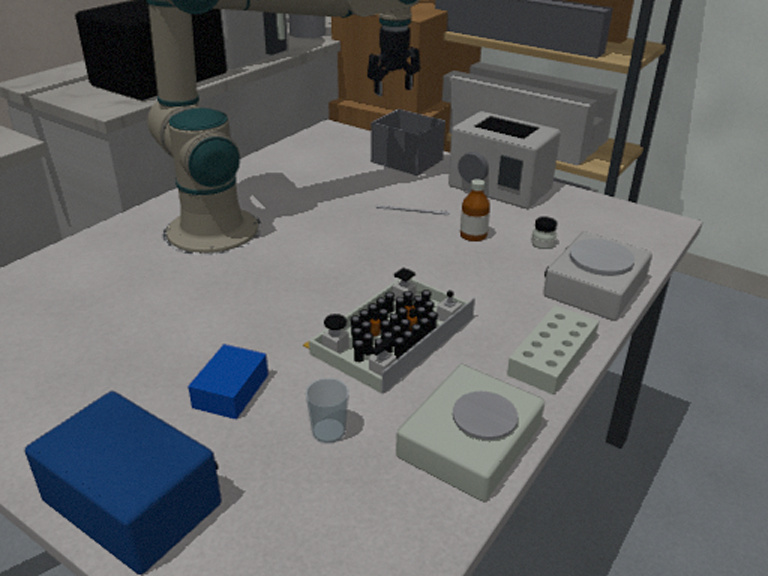

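The top view (shown at 1.5x) has the disc at (498,243), the square at (379,240), the bar at (497,183) and the pin at (382,182). The reagent bottle, jar and spatula are left of the tray, and the beaker and tipbox are right of it. Next I measure the heads.

```bash
cat > h.py <<'E'
from cell import arm, optics
import cv2, numpy as np
from scipy.spatial.transform import Rotation as R
def ray(n,u,v):
    c=optics.camera_info(n); d=R.from_euler('xyz',c['attitude']).apply([(u-c['cx'])/c['fx'],-(v-c['cy'])/c['fy'],-1]); return np.array(c['origin']),d
def onplane(n,u,v,z):
    o,d=ray(n,u,v); return o+d*(z-o[2])/d[2]
def tri(p,q):
    (o1,d1),(o2,d2)=ray("top",*p),ray("scene",*q); s=np.linalg.lstsq(np.c_[d1,-d2],o2-o1,rcond=None)[0]
    a,b=o1+s[0]*d1,o2+s[1]*d2; return (a+b)/2,np.linalg.norm(a-b)
E
python3 - <<'E'
from h import *
T=optics.snapshot("top");S=optics.snapshot("scene")
def blob(im,x,y,th=45,r=14):
    x,y=int(x),int(y); g=im[y-r:y+r+1,x-r:x+r+1].max(2); n,l,st,ce=cv2.connectedComponentsWithStats((g<th).astype(np.uint8))
    k=min(range(1,n),key=lambda k:np.hypot(*(ce[k]-r))-st[k,4]*.02); return ce[k]+[x-r,y-r],st[k]
for n,p,q in (("disc",(332,162),(223.5,215)),("square",(253,160),(269.5,182.5)),("bar",(331,122),None),("pin",(255,121),(300,196))):
    a,sa=blob(T,*p); print(n,a.round(1),sa[2:],onplane("top",*a,.07).round(4),end=' ')
    if q: b,sb=blob(S,*q); t=tri(a,b); print(b.round(1),sb[2:],t[0].round(4),t[1].round(4))
t=cv2.resize(T[105:182,232:352],(780,500),interpolation=cv2.INTER_CUBIC); cv2.imwrite("pics/t1.png",cv2.convertScaleAbs(t,alpha=1.6))
s=cv2.resize(S[175:260,200:320],(780,552),interpolation=cv2.INTER_CUBIC); cv2.imwrite("pics/s1.png",cv2.convertScaleAbs(s,alpha=1.6))
E
```

```text
disc [331.4 162.2] [ 17  15 184] [ 0.5215 -0.1912  0.07  ] [223.1 214.5] [ 15  10 120] [ 0.5219 -0.192   0.0663] 0.0007
square [252.4 159.9] [ 12  11 117] [0.5341 0.0179 0.07  ] [269.2 182.9] [13  9 69] [0.5345 0.0175 0.0651] 0.0015
bar [331.9 122.3] [ 19   8 107] [ 0.6306 -0.1985  0.07  ] pin [253.8 120.1] [ 4  5 17] [0.6437 0.0113 0.07  ] [299.5 195.5] [ 4  4 12] [0.6442 0.0109 0.0661] 0.0017
```

View pics/t1.png

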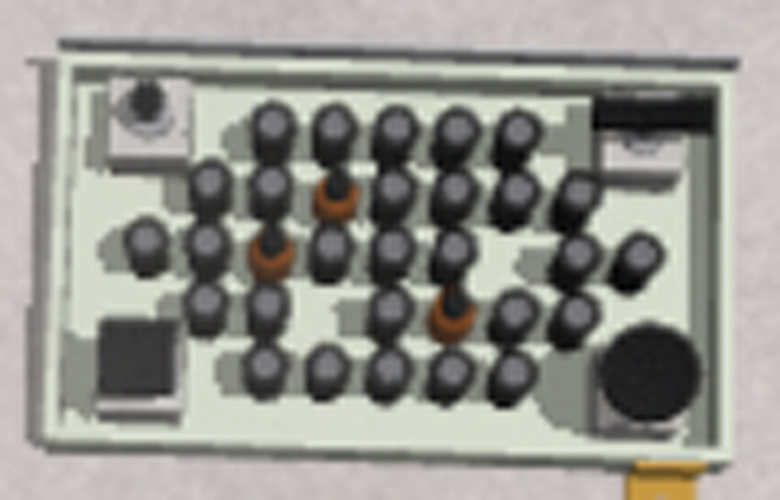

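View pics/s1.png

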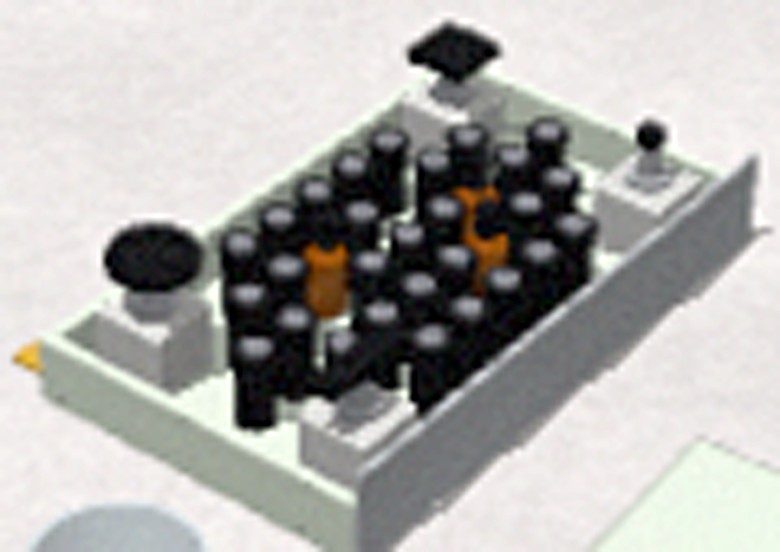

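The crops show the disc at bottom right, the square at bottom left, the bar at top right by the fence and the pin at top left. The spacing is 209.5 mm by 110 mm with yaw about -3.4°, which matches the tray, and the triangulated height of 66 mm is the mid-height of the heads. I take the bar as disc + 110 mm, giving (0.631, -0.198). Now I work out the travel.

```bash
cat >> h.py <<'E'
def go(*ts):
    s=arm.get_state(); r=R.from_euler('xyz',s['ee_rot'])
    print(s['time'],s['eef_pos'].round(4),s['force'].round(1))
    for t in ts: print(t,(r.inv().apply(np.array(t)-s['eef_pos'])/.3).round(3), np.linalg.norm(np.array(t)-s['eef_pos']).round(3))
E
python3 -c "
from h import *
go((.37,.15,.2),(.5215,-.1915,.2),(.5215,-.1915,.095)); print(onplane('top',130,167,.14))"
```

```text
0.2 [0.1847 0.4912 0.2308] [ 0.3 -0.1 -0.2]
(0.37, 0.15, 0.2) [-0.978 -0.847  0.103] 0.389
(0.5215, -0.1915, 0.2) [-1.852 -1.735  0.104] 0.762
(0.5215, -0.1915, 0.095) [-1.852 -1.734  0.454] 0.773
[0.51119824 0.32139728 0.14      ]
```

```bash
python3 -m handwheel '[[[-0.97,-0.85,0.1,0,0,0,-1],[-0.97,-0.85,0.1,0,0,0,-1],[-0.97,-0.85,0.1,0,0,0,-1],[-0.97,-0.85,0.1,0,0,0,-1],[-0.97,-0.85,0.1,0,0,0,-1],[-0.97,-0.85,0.1,0,0,0,-1],[-0.97,-0.85,0.1,0,0,0,-1],[-0.97,-0.85,0.1,0,0,0,-1]]]'; python3 -c "
from h import *
go((.5215,-.1915,.2))"
```

```text
time: 1.0
eef_pos: [0.368, 0.1479, 0.2011]
ee_rot: [3.142, 0.0, 2.781]
force: [0.9, 0.2, 0.8]
width: -0.0
finger_force: 0.0
1.0 [0.368  0.1479 0.2011] [0.9 0.2 0.8]
(0.5215, -0.1915, 0.2) [-0.878 -0.878  0.004] 0.372
```

```bash
python3 -m handwheel '[[[-0.878,-0.878,0,0,0,0,-1],[-0.878,-0.878,0,0,0,0,-1],[-0.878,-0.878,0,0,0,0,-1],[-0.878,-0.878,0,0,0,0,-1],[-0.878,-0.878,0,0,0,0,-1],[-0.878,-0.878,0,0,0,0,-1],[-0.878,-0.878,0,0,0,0,-1],[-0.878,-0.878,0,0,0,0,-1]]]'; python3 -c "
from h import *
go((.5215,-.1915,.2),(.5215,-.1915,.085))"
```

```text
time: 1.8
eef_pos: [0.5216, -0.1926, 0.2004]
ee_rot: [-3.141, -0.001, 2.779]
force: [1.4, -0.8, -0.2]
width: -0.004
finger_force: 0.0
1.8 [ 0.5216 -0.1926  0.2004] [ 1.4 -0.8 -0.2]
(0.5215, -0.1915, 0.2) [0.002 0.003 0.001] 0.001
(0.5215, -0.1915, 0.085) [0.001 0.003 0.385] 0.115
```

```bash
python3 -m handwheel '[[[0,0.002,0.14,0,0,0,-1],[0,0.002,0.25,0,0,0,-1],[0,0.002,0.33,0,0,0,-1],[0,0.002,0.38,0,0,0,-1],[0,0.002,0.38,0,0,0,-1],[0,0.002,0.38,0,0,0,-1]]]'; python3 -c "
from h import *
go((.5215,-.1915,.06))
a=[cv2.convertScaleAbs(cv2.resize(i,(400,500),interpolation=cv2.INTER_CUBIC),alpha=1.6) for i in (optics.snapshot('scene')[165:265,190:270],optics.snapshot('top')[100:200,290:370])]
cv2.imwrite('pics/d1.png',np.hstack(a))"
```

```text
time: 2.4
eef_pos: [0.522, -0.1886, 0.0884]
ee_rot: [3.142, 0.001, 2.782]
force: [0.8, -0.9, 0.4]
width: -0.001
finger_force: 0.0
2.4 [ 0.522  -0.1886  0.0884] [ 0.8 -0.9  0.4]
(0.5215, -0.1915, 0.06) [-0.002 -0.01   0.095] 0.029
```

View pics/d1.png

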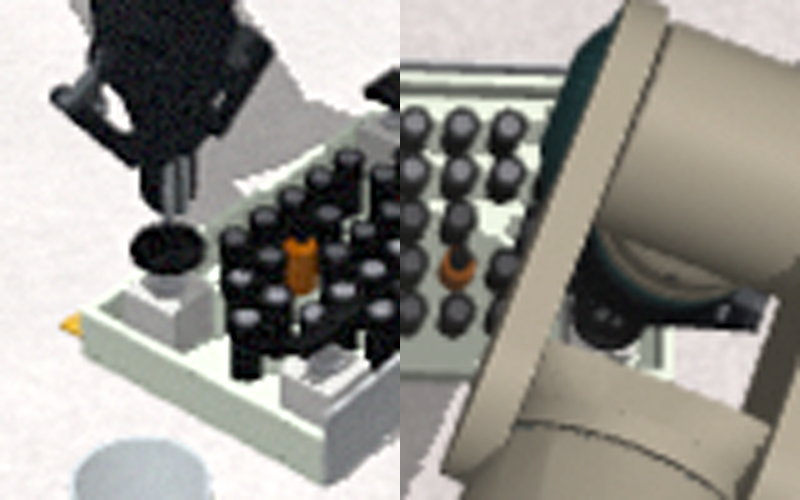

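The shut fingertips (left crop, about (172,215)) are right above the disc centre at about (168,247). I press slowly.

```bash
python3 -m handwheel '[[[0,-0.008,0.03,0,0,0,-1],[0,-0.008,0.05,0,0,0,-1],[0,-0.008,0.06,0,0,0,-1],[0,-0.008,0.07,0,0,0,-1],[0,-0.008,0.08,0,0,0,-1],[0,-0.008,0.09,0,0,0,-1],[0,-0.008,0.09,0,0,0,-1],[0,-0.008,0.09,0,0,0,-1]]]'
```

```text
time: 3.3
eef_pos: [0.5207, -0.1906, 0.06]
ee_rot: [3.141, 0.0, 2.782]
force: [-0.3, 0.5, -0.6]
width: -0.001
finger_force: 0.0
```

The force is near zero. I'll go 1.5 mm deeper and read the force while the tool is still moving.

```bash
python3 -m handwheel '[[[0,0,0.006,0,0,0,-1]]]'; python3 -c "
from h import *
go((.5215,-.1915,.06))
a=cv2.convertScaleAbs(cv2.resize(optics.snapshot('scene')[165:265,190:270],(480,600),interpolation=cv2.INTER_CUBIC),alpha=1.6)
cv2.imwrite('pics/d2.png',a)"
```

```text
time: 3.4
eef_pos: [0.5209, -0.1907, 0.0589]
ee_rot: [3.141, 0.001, 2.782]
force: [-1.5, 1.7, 4.8]
width: -0.003
finger_force: 2.6
3.4 [ 0.5209 -0.1907  0.0589] [-1.5  1.7  4.8]
(0.5215, -0.1915, 0.06) [-0.003 -0.002 -0.004] 0.002
```

View pics/d2.png

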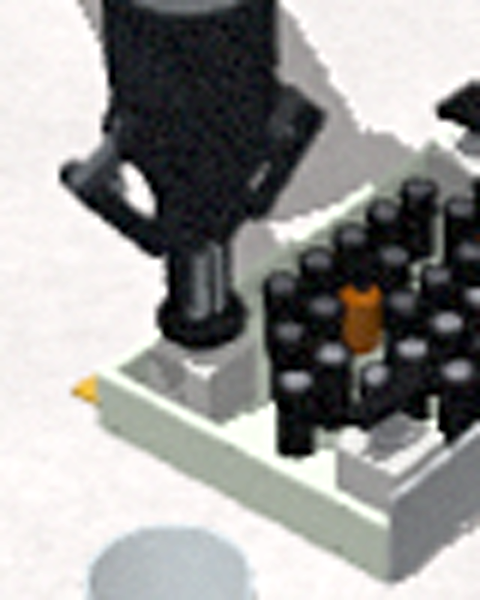

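The disc is down about 11 mm: it sits low under the fingers at (200,325), and the force was 4.8 N while moving. Lift and go to the square.

```bash
python3 -m handwheel '[[[0,0,-0.05,0,0,0,-1],[0,0,-0.15,0,0,0,-1],[0,0,-0.2,0,0,0,-1],[0,0,-0.2,0,0,0,-1],[0,0,-0.2,0,0,0,-1]]]'; python3 -c "
from h import *
go((.5343,.0177,.12))"
```

```text
time: 3.95
eef_pos: [0.5205, -0.1906, 0.1181]
ee_rot: [3.142, 0.0, 2.782]
force: [0.1, 0.3, -0.9]
width: 0.001
finger_force: 0.0
3.95 [ 0.5205 -0.1906  0.1181] [ 0.1  0.3 -0.9]
(0.5343, 0.0177, 0.12) [ 0.201  0.666 -0.006] 0.209
```

```bash
python3 -m handwheel '[[[0.05,0.16,0,0,0,0,-1],[0.1,0.32,0,0,0,0,-1],[0.15,0.48,0,0,0,0,-1],[0.2,0.63,0,0,0,0,-1],[0.201,0.666,0,0,0,0,-1],[0.201,0.666,0.06,0,0,0,-1],[0.201,0.666,0.1,0,0,0,-1],[0.201,0.666,0.1,0,0,0,-1]]]'; python3 -c "
from h import *
go((.5343,.0177,.059))"
```

```text
time: 4.75
eef_pos: [0.5327, 0.017, 0.0853]
ee_rot: [-3.14, -0.006, 2.781]
force: [0.4, -0.5, 0.2]
width: 0.003
finger_force: 0.0
4.75 [0.5327 0.017  0.0853] [ 0.4 -0.5  0.2]
(0.5343, 0.0177, 0.059) [-0.005  0.004  0.088] 0.026
```

```bash
python3 -m handwheel '[[[0,0,0.03,0,0,0,-1],[0,0,0.05,0,0,0,-1],[0,0,0.06,0,0,0,-1],[0,0,0.07,0,0,0,-1],[0,0,0.08,0,0,0,-1],[0,0,0.088,0,0,0,-1],[0,0,0.096,0,0,0,-1]]]';  python3 -c "
from h import *
a=cv2.convertScaleAbs(cv2.resize(optics.snapshot('scene')[145:245,210:310],(600,600),interpolation=cv2.INTER_CUBIC),alpha=1.6)
cv2.imwrite('pics/q1.png',a)"
```

```text
time: 5.45
eef_pos: [0.5346, 0.0174, 0.06]
ee_rot: [-3.141, 0.0, 2.782]
force: [-3.6, -1.3, 5.3]
width: -0.0
finger_force: 2.5
```

View pics/q1.png

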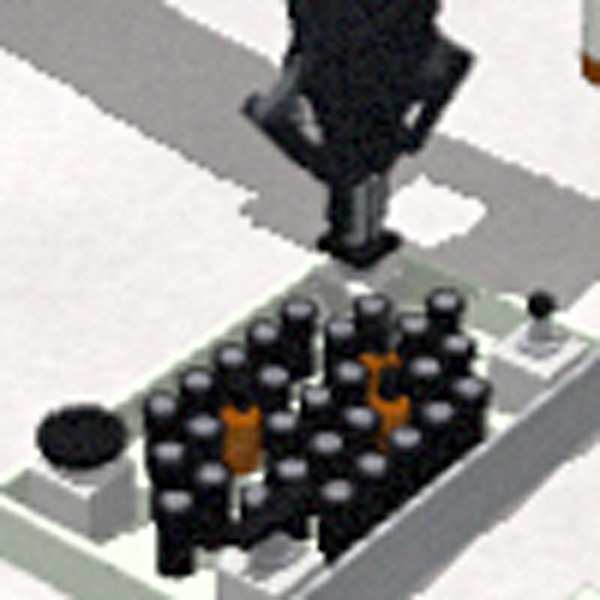

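The square is down at (360,245) with a 5.3 N contact. The disc has stayed down at (82,435) and the pin is still up at (541,305). Next, the bar.

```bash
python3 -m handwheel '[[[0,0,-0.05,0,0,0,-1],[0,0,-0.15,0,0,0,-1],[0,0,-0.2,0,0,0,-1],[0,0,-0.2,0,0,0,-1],[0,0,-0.2,0,0,0,-1]]]'; python3 -c "
from h import *
go((.631,-.198,.12))"
```

```text
time: 6.0
eef_pos: [0.5344, 0.0177, 0.1194]
ee_rot: [3.141, 0.0, 2.782]
force: [-0.2, 0.1, -0.8]
width: 0.002
finger_force: 0.0
6.0 [0.5344 0.0177 0.1194] [-0.2  0.1 -0.8]
(0.631, -0.198, 0.12) [-0.554 -0.56  -0.002] 0.236
```

```bash
python3 -m handwheel '[[[-0.1,-0.1,0,0,0,0,-1],[-0.2,-0.2,0,0,0,0,-1],[-0.31,-0.31,0,0,0,0,-1],[-0.42,-0.42,0,0,0,0,-1],[-0.52,-0.525,0,0,0,0,-1],[-0.554,-0.56,0,0,0,0,-1],[-0.554,-0.56,0.06,0,0,0,-1],[-0.554,-0.56,0.1,0,0,0,-1]]]'; python3 -m handwheel '[[[0,0,0,0,0,0,-1],[0,0,0,0,0,0,-1]]]'; python3 -c "
from h import *
go((.631,-.198,.059))
a=cv2.convertScaleAbs(cv2.resize(optics.snapshot('scene')[165:265,200:300],(600,600),interpolation=cv2.INTER_CUBIC),alpha=1.6)
cv2.imwrite('pics/b1.png',a)"
```

```text
time: 6.8
eef_pos: [0.6299, -0.1984, 0.0864]
ee_rot: [3.141, -0.004, 2.781]
force: [-0.5, 0.8, -0.6]
width: 0.0
finger_force: 0.0
time: 7.0
eef_pos: [0.6305, -0.1975, 0.0889]
ee_rot: [3.141, -0.002, 2.782]
force: [0.3, -0.1, 1.0]
width: 0.001
finger_force: 0.0
7.0 [ 0.6305 -0.1975  0.0889] [ 0.3 -0.1  1. ]
(0.631, -0.198, 0.059) [-0.002 -0.001  0.1  ] 0.03
```

View pics/b1.png

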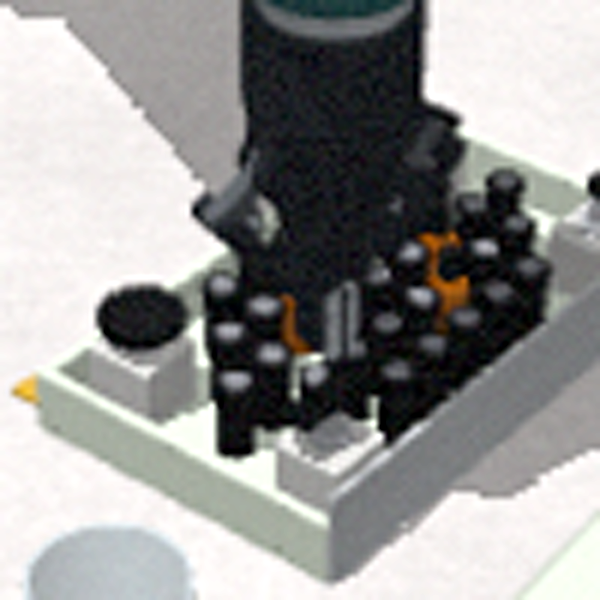

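The fingers at (340,320) hang just above the bar, which runs from about (300,405) to (370,365), and clear the vials. I press it now.

```bash
python3 -m handwheel '[[[0,0,0.03,0,0,0,-1],[0,0,0.05,0,0,0,-1],[0,0,0.06,0,0,0,-1],[0,0,0.07,0,0,0,-1],[0,0,0.08,0,0,0,-1],[0,0,0.09,0,0,0,-1],[0,0,0.098,0,0,0,-1]]]'
```

```text
time: 7.75
eef_pos: [0.6309, -0.1982, 0.0606]
ee_rot: [3.141, 0.0, 2.782]
force: [-2.6, 1.0, 4.4]
width: 0.003
finger_force: 2.4
```

The contact is 4.4 N with the tip at 60.6 mm, so the bar is down about 9 mm. Lift clear and check.

```bash
python3 -m handwheel '[[[0,0,-0.05,0,0,0,-1],[0,0,-0.15,0,0,0,-1],[0,0,-0.3,0,0,0,-1],[0,0,-0.45,0,0,0,-1],[0,0,-0.6,0,0,0,-1],[0,0,-0.6,0,0,0,-1]]]'; python3 -m handwheel '[[[0.15,0.15,0,0,0,0,-1],[0.3,0.3,0,0,0,0,-1],[0.45,0.4,0,0,0,0,-1],[0.6,0.4,0,0,0,0,-1],[0.75,0.4,0,0,0,0,-1],[0.8,0.4,0,0,0,0,-1],[0.8,0.4,0,0,0,0,-1],[0.8,0.4,0,0,0,0,-1]]]'; python3 -c "
from h import *
a=[cv2.convertScaleAbs(cv2.resize(i,(400,400),interpolation=cv2.INTER_CUBIC),alpha=1.6) for i in (optics.snapshot('scene')[165:285,200:320],optics.snapshot('top')[80:200,235:355])]
cv2.imwrite('pics/e1.png',np.hstack(a))"
```

```text
time: 8.35
eef_pos: [0.633, -0.199, 0.2507]
ee_rot: [3.142, 0.016, 2.782]
force: [0.2, -0.7, 0.1]
width: -0.002
finger_force: 0.0
time: 9.15
eef_pos: [0.4487, -0.0013, 0.2412]
ee_rot: [3.141, 0.002, 2.782]
force: [0.2, -0.1, -0.2]
width: 0.0
finger_force: 0.0
```

View pics/e1.png

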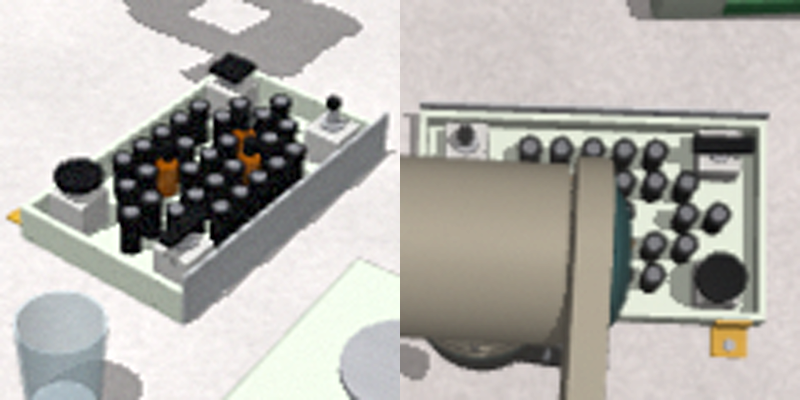

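The scene view shows the disc (78,178), square (232,68) and bar (185,228) low, with the pin (335,103) up and the vials upright. I check how far each head sank against the first picture.

```bash
python3 -c "
from h import *
a=cv2.resize(cv2.imread('pics/scene0.png'),(512,384),interpolation=cv2.INTER_AREA); b=optics.snapshot('scene')
c=optics.camera_info('scene'); r=R.from_euler('xyz',c['attitude'])
def px(p):
    q=r.inv().apply(np.array(p)-c['origin']); return np.array([c['cx']-c['fx']*q[0]/q[2],c['cy']+c['fy']*q[1]/q[2]])
for n,x,y in (('disc',.5215,-.1915),('square',.5343,.0177),('bar',.631,-.198),('pin',.644,.011)):
    u=px((x,y,.066)); k=px((x,y,.056))-u; i,j=u.round().astype(int); w=9 if n!='pin' else 3
    t=a[j-5:j+4,i-w:i+w+1]; m=cv2.matchTemplate(b[j-9:j+14,i-w-2:i+w+3],t,cv2.TM_CCOEFF_NORMED); _,s,_,l=cv2.minMaxLoc(m)
    print(n,u.round(1),'px per cm',k.round(1),'shift',l[0]-2,l[1]-4,round(s,2))
"
```

```text
disc [223.2 214.4] px per cm [0.1 3. ] shift 0 3 0.94
square [269.4 182.5] px per cm [-0.1  2.8] shift 0 2 0.92
bar [254.8 230.2] px per cm [-0.  3.] shift 0 0 0.93
pin [299.8 195.4] px per cm [-0.2  2.9] shift 0 0 1.0
```

The bar match is unclear because dark vials lie behind it, so I compare it before and after directly.

```bash
python3 -c "
from h import *
a=cv2.resize(cv2.imread('pics/scene0.png'),(512,384),interpolation=cv2.INTER_AREA); b=optics.snapshot('scene')
f=lambda i:cv2.convertScaleAbs(cv2.resize(i[210:260,230:280],(400,400),interpolation=cv2.INTER_CUBIC),alpha=1.9)
cv2.imwrite('pics/bb.png',np.hstack([f(a),f(b)]))
"
```

```text
(no output)
```

View pics/bb.png

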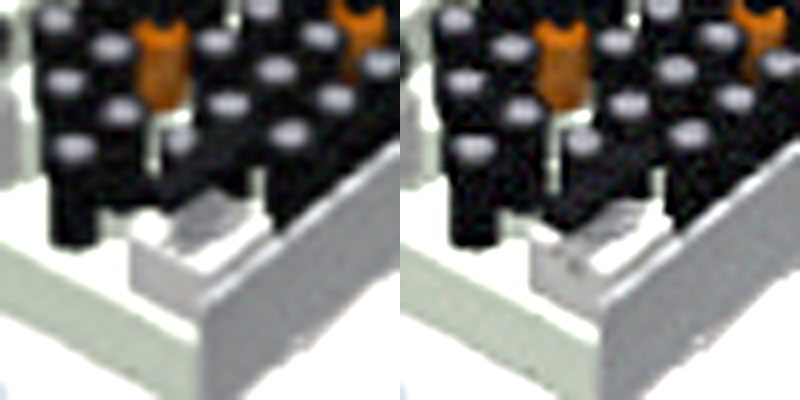

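The bar's lower end has dropped from about (115,205) to (555,230), some 24 px at 8x, or about 9 mm. The vials have not moved. Handing in.

```bash
python3 -c "
from cell import arm
print(arm.hand_in())"
```

```text
the job is handed in; nothing more can be done
None
```

I tapped the disc, square and bar plungers down in that order, each by roughly a centimetre; in the last pictures all three had stayed down, the pin was still up and the vials were in place, and the job is handed in (no verdict was shown).

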